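# Find the hidden release notch in the rail of a sample-case dock and press the key in it

## Task

The sample case is locked in its dock, and somewhere in the top edge of the grey rail in front of it is a hidden notch with the release key at its bottom. First touch the top of the orange block at the rail's left end with a fingertip; the notch is hard to see but easy to feel by sliding along the rail's top from there. Press the key in the notch fully down with the fingertip so that the lid pops ajar (the key then stays down by itself), and come away clear. Do not push on the lid, and leave the loose vial, rubber bung and glass stopper standing where they are; nothing is to be picked up.

Things in the scene. Friction and masses are not known exactly. Their poses are not given: they have to be found in the camera images.
- dock: Fixed aluminium plate, 180 (x) x 320 (y) x 8 mm, carrying a rail at its front and a blue sample case (104 x 150 mm, clear lid, shut lid top 50 mm above the worktop). Origin on the worktop under the case's centre; x away from the robot, y to the left along the rail, z up; turned up to 0.18 rad from the world axes. The rail's centre line is at dock x = -0.096.
- rail_mid (a point): Middle of the rail's top, 60 mm above the worktop; axes as the dock's. Rail: 22 mm wide (x), 34 mm clear between its back and the lid. Left to right: orange end block 30 mm, five segments of 52 mm (centres at y = +104, +52, 0, -52, -104 mm from here), grey end block 30 mm. The segments, grey with a black inlay, look alike, but any one of them has the notch.
- rail_left (a point): Centre of the top of the orange end block (the rail's left, +y end), 145 mm from rail_mid; axes as the dock's. The notch in its segment is 46 mm long (y), centred in the segment, 3 mm of rail at full height left on each side of it, open to front and back, 6 mm deep down to the key. The key fills its floor (46 x 21 mm, rigid).
- rail_right (a point): Centre of the top of the grey end block (right end), 60 mm above the worktop, 145 mm from rail_mid. From rail_left to here the rail's top is level and flat but for the notch.
- end_block: The orange end block, 22 (x) x 30 (y) x 52 mm, fixed to the dock; origin at the centre of its underside, 8 mm above the worktop; axes as the dock's.
- key (a joint): Travel of the release key, straight down: 0 = up (its top 6 mm below the rail's top), 0.007 m = fully down (13 mm below the rail's top), where a hard stop is. It takes about 4 to 5 N to move, the same all the way, and stays where it is left.
- case_lid (a joint): Opening angle of the lid of the sample case, hinged at its back: 0 = shut. It is driven by the key: 0.25 rad (front edge about 25 mm up) when the key is fully down. Clear lid, 104 x 150 mm, hinge 47 mm above the worktop at dock x = 0.053. Not to be pushed.
- vial: Vial with black cap, 24 mm across, 48 mm high, near the rail's right end. Loose bystander on the worktop: leave it where it is. Origin: centre of its underside.
- bung: Red rubber bung, 33 mm across, 28 mm high, to the left of the dock. Loose bystander on the worktop: leave it where it is. Origin: centre of its underside.
- stopper: Glass stopper, 25 mm across, 34 mm high, to the right of the dock. Loose bystander on the worktop: leave it where it is. Origin: centre of its underside.

How it is judged:
On the way, in this order (a step that is already met when the one before it is completed fails the run):
1. the fingertips touch the orange end block while the key is still up (contact force between the fingers and end_block above 0.5 N and value of joint key below 0.002 m), for 0.04 s.
2. the fingers press the release key down in its notch (value of joint key above 0.0055 m and contact force between the fingers and key above 0.5 N), for 0.04 s.
At the end, for the whole second after the job is handed in: The key is down (at least 5.5 of its 7 mm) and the lid ajar (more than 0.18 rad); vial, bung and stopper stand upright within 15 mm of where they stood (value of joint key above 0.0055 m and value of joint case_lid above 0.18 rad and distance of each of vial, bung, stopper from where it was at the start of the episode below 0.015 m and angle between each of vial, bung, stopper's own z axis and vertical below 0.25 rad); the robot touches nothing.
It fails at once if the vial was lifted or pushed more than 15 mm (distance of vial from where it was at the start of the episode above 0.015 m).
It fails at once if the rubber bung was lifted or pushed more than 15 mm (distance of bung from where it was at the start of the episode above 0.015 m).
It fails at once if the glass stopper was lifted or pushed more than 15 mm (distance of stopper from where it was at the start of the episode above 0.015 m).
It fails at once if the fingers pushed on the lid of the case (contact force between the fingers and case_lid above 2 N).
It also fails if it takes over 61 s, if anything falls off the work surface, if the arm or the gripper's body presses on something with over 40 N, if the wrist force passes 120 N, or if a joint passes its speed limit or range.

## Robot

A 7-joint arm with a two-finger parallel gripper is mounted at the origin on a cart in front of the work surface, level with it; the furniture and walls round the work are solid. World frame = base frame: x ahead of the robot, y to its left, z up, the work surface at z = 0. Lengths are in m, angles in rad, forces in N, time in s.
With the tool pointing down it reaches from about 0.425 to 0.925 m from the base axis. Payload 6.8 kg.
Tool frame: the origin (TCP) lies at the very end of the fingers, on their centre line; the grasp point (between the pads) lies 19 mm behind it (robot.grip_depth is the y of the grasp point in the tool frame, in m); y points along the fingers, z is the direction in which the jaws open and shut, and the axes are right-handed (so a half turn about y gives the same grasp; the last joint's range is limited). The gripper opens to 88 mm and grips with 3 to 60 N. Pads are 20 mm wide; open, the fingers measure 115 mm over their backs; the gripper's body (75 mm by 178 mm) begins 61 mm behind the grasp point.
Start: joints at [-1.431, 0.477, 0.022, 1.555, -0.011, 1.109, -0.083], TCP at [0.166, 0.654, 0.201] pointing down, gripper open.
Joint ranges: [-2.96, 2.96], [-0.34, 2.1], [-1.41, 1.46], [0.24, 2.44], [-1.37, 4.51], [0.17, 1.92], [-2.96, 2.96]. Speed limits (rad/s): [2.39, 2.39, 3.14, 3.14, 3.14, 3.14, 3.14].

## Interface

Orientations are given as a 3x3 rotation matrix whose columns are the frame's x, y, z axes.
In Python, from rig import status, snapshot, sign_off, recognise, robot gives the robot as it stands.
- The arm moves only by the tool send_rows, never from a script. Its argument "motion" is a list of rows, each an object of numbers: "tx", "ty", "tz": the shift along the tool's x, y, z in units of 0.25 m (1.0 is 0.25 m); "ax", "ay", "az": the turn, a rotation vector about the tool's x, y, z in units of 180 degrees (1.0 is 180 degrees); "fingers": the closure, from -1 (fully open) to 1 (shut). A call has 1 to 12 rows; each row is the pose to reach, as a shift and turn from the pose measured when the call began, along the tool's axes at that moment, turning the shorter way round; what a row does not reach only later rows make up. A row lasts 1/10 s, in which the tool goes at most 50 mm and 8.59 degrees, less where a joint would pass 70% of its speed; a pose out of reach is approached as far as the arm can. A call with a number of a shift or a turn outside -1 to 1 is refused whole. A call with a gripper value outside its range is refused whole. The fingers move at their own pace and stop on an object; "squeeze" is the grip in N (left out, the last holds). Time passes only in rows, so rows that repeat a pose let the fingers close. It gives the time, the measured TCP pose, the force and the opening at its end, in the units of the state.
- status.observe(): the state, without advancing time (a new reading comes with each control period).
- snapshot(name): name is "scene" or "side" or "wrist"; returns a dict with "img" (480x640x3 uint8, blue, green, red), "fov_y" (degrees; the focal length in pixels is half the picture's height over the tangent of half this angle, whatever the lens; pixels are square), "cx", "cy" (the principal point, pixels), "dist" ([k1, k2, p1, p2, k3] as OpenCV has them; the pictures are not rectified), "rvec" (rotation vector, rad) and "tvec" (3), from world to camera coordinates, as OpenCV has them; the wrist camera has in their place "hand_eye" (4x4, takes a point from camera to tool coordinates, whose origin is the TCP and whose axes are the tool frame's). Camera axes: x right, y down, z forward; pixel columns grow to the right and rows downward; lengths in m; the calibration is good to about 2 mm. A picture is of the moment at which its call begins: read the wrist's pose just before it. There is no depth.
- sign_off(): hands the job in, once; it reports no verdict.
Trained networks look in a picture, given as the dict that the camera call returned (one of the last four; its "shot" number tells which), for a name from the list of things; names that differ only in an ending like _2 or _b are one class to them, and where a whole thing is asked for, a point or a joint stands for the part that bears it (a point fixed in the world has none). Each returns a list of dicts, best first, with "conf" (0 to 1); they miss things now and then, are a little off and sometimes report something else, mostly with a low value. They report only what shows in the picture. A call takes as long as a camera call.
- recognise(target, picture): "rect" ([left, top, right, bottom] in pixels, round what is visible of it).
The state is a dict: "time_s": time; "joint_pos": joint angles; "qvel": joint speeds; "joint_efforts": joint torques, N m; "tool_pos": TCP position; "ee_rot": TCP orientation; "wrist_force": force on the tool from outside, world axes, zero at the start; "moment": the same for the moment, N m; "gripper_width": finger opening in m.
Only numpy, scipy, OpenCV 4.12 (cv2) and the standard library are available. Lean on these libraries where they do the work, as an engineer would, in place of code of your own. Each camera call takes 0.05 s, during which the arm holds its last target.

## Working session

There is one attempt and no reset: what is moved stays moved. The work goes in short steps, Python scripts to look and compute and a tool call to move; the robot and the scene stay as the last step left them, time stands still between calls to the robot, and variables do not carry over. Pictures are saved under pics/ and viewed, and the job is handed in when it is done.

Besides the shell and the picture viewer there is one more tool, called by a JSON object that holds its "api" and its "payload", one argument or row to a line. send_rows: Moves the arm, as the interface text tells. Its arguments: {"type":"object","properties":{"motion":{"type":"array"},"squeeze":{"type":"number"}},"required":["motion"]}

```bash
mkdir -p pics; ls
python3 - <<'E'
from rig import status, snapshot, recognise, robot
import cv2
s=status.observe()
print(s)
for n in ["scene","side","wrist"]:
    p=snapshot(n); cv2.imwrite(f"pics/{n}0.png",p["img"])
    print(n,{k:v for k,v in p.items() if k!="img"})
    for t in ["end_block","dock","vial","bung","stopper","key","case_lid"]:
        r=recognise(t,p); print(t,[(q["rect"],round(q["conf"],2)) for q in r[:2]])
E
```

```text
pics
{'time_s': 0.0, 'joint_pos': array([-1.4311429 ,  0.47780889,  0.02231831,  1.55639401, -0.01148711,
        1.10928787, -0.0831238 ]), 'qvel': array([-0.00059268,  0.00042102, -0.00023084, -0.00136425, -0.00043059,
        0.00053488, -0.00091644]), 'joint_efforts': array([-2.30622663e-04, -5.82861185e+01,  1.53455447e+00, -2.72602057e+01,
       -5.43751032e-02,  1.70218467e-02,  1.64210487e-04]), 'tool_pos': array([0.16538393, 0.65379485, 0.2004997 ]), 'ee_rot': array([[ 9.69471490e-01, -3.04038426e-04,  2.45203871e-01],
       [-2.45204024e-01, -1.74386509e-03,  9.69469930e-01],
       [ 1.32846359e-04, -9.99998433e-01, -1.76517893e-03]]), 'wrist_force': array([-0.5736546 ,  0.07179884,  0.16195289]), 'moment': array([ 0.01792881,  0.01227753, -0.02751253]), 'gripper_width': 0.0881133240789991}
scene {'fov_y': 48.94803962020582, 'cx': 316.76027270653964, 'cy': 229.6100931243672, 'dist': array([-0.04013654,  0.        ,  0.        ,  0.        ,  0.        ]), 'rvec': array([ 2.07169799, -0.76943918,  0.3985707 ]), 'tvec': array([-0.46677781,  0.21756979,  0.83726209]), 'shot
[... 907 characters left out ...]
80.6], 0.65)]
case_lid [([253.0, 222.7, 340.8, 275.3], 0.81), ([379.5, 202.6, 388.6, 227.5], 0.48)]
wrist {'fov_y': 66.31185785992793, 'cx': 317.92084277679714, 'cy': 239.37175639381812, 'dist': array([-0.07045732,  0.        ,  0.        ,  0.        ,  0.        ]), 'hand_eye': array([[ 2.75048685e-03,  9.62018767e-01,  2.72969461e-01,
        -7.59424508e-02],
       [ 1.44259662e-04, -2.72970873e-01,  9.62022288e-01,
        -1.81571418e-01],
       [ 9.99996207e-01, -2.60665117e-03, -8.89583297e-04,
         1.17442348e-03],
       [ 0.00000000e+00,  0.00000000e+00,  0.00000000e+00,
         1.00000000e+00]]), 'shot': 3}
end_block []
dock []
vial []
bung []
stopper []
key []
case_lid []
```

Run:
```python
import cv2
for n,(x0,y0,x1,y1) in {"scene":(200,180,460,340),"side":(200,170,440,370)}.items():
    im=cv2.imread(f"pics/{n}0.png")[y0:y1,x0:x1]
    cv2.imwrite(f"pics/{n}0c.png",cv2.resize(im,None,fx=3,fy=3,interpolation=cv2.INTER_CUBIC))
```

```text
(no output)
```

View pics/scene0.png

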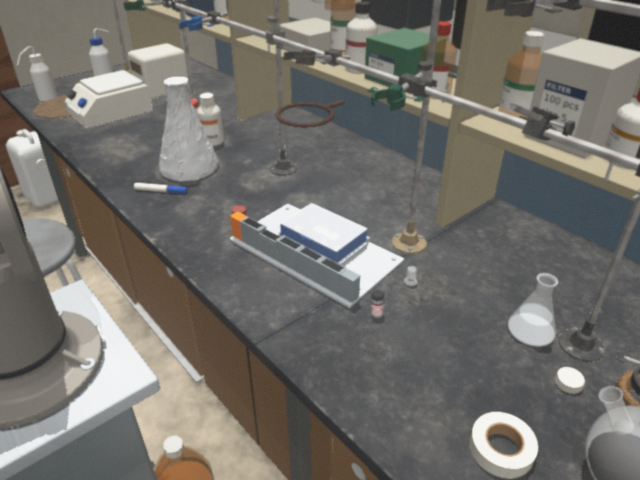

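View pics/scene0c.png

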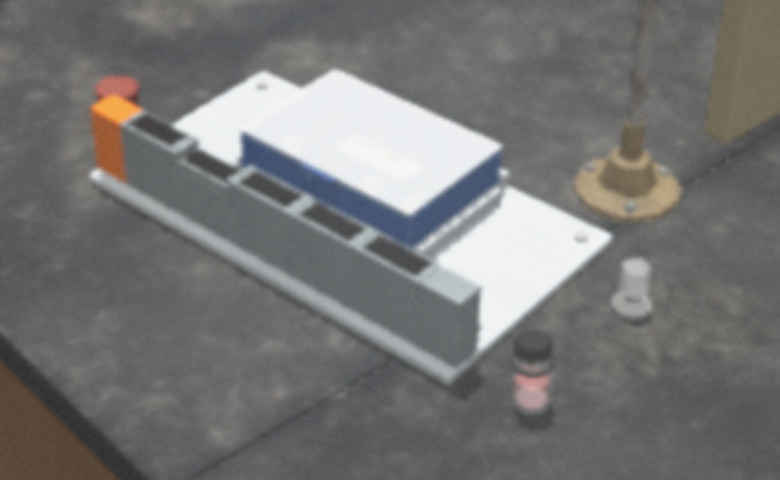

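View pics/side0.png

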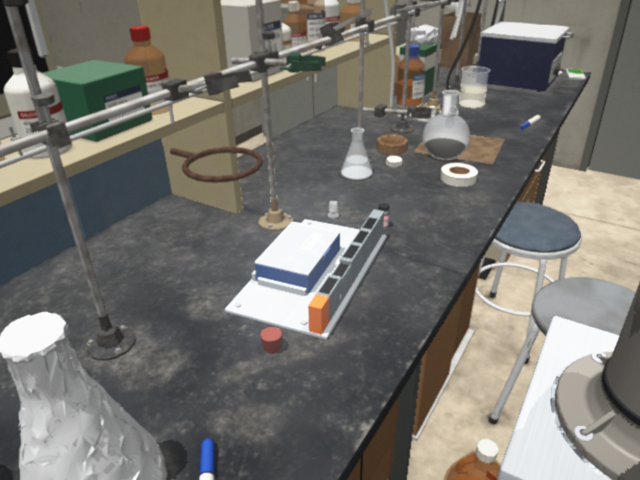

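View pics/side0c.png

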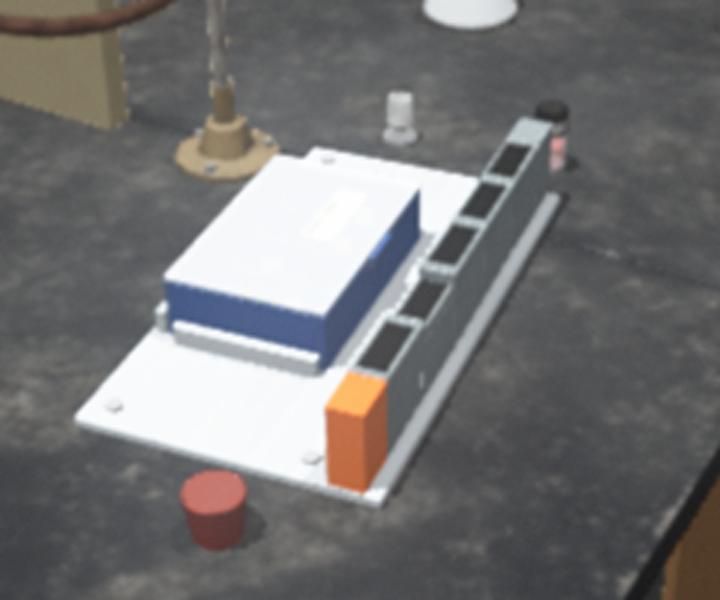

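The second segment from the left (scene crop ~(210,163), side crop ~(425,298)) looks sunken: its lip is stepped at its left side. I'll fit the dock pose from the corners of the rail's top.

```bash
cat > h.py <<'E'
import numpy as np,cv2
from scipy.optimize import least_squares
def K(p):
    f=240/np.tan(np.radians(p["fov_y"])/2); return np.array([[f,0,p["cx"]],[0,f,p["cy"]],[0,0,1]])
def proj(p,X):
    return cv2.projectPoints(np.float64(X),p["rvec"],p["tvec"],K(p),p["dist"])[0][:,0]
E
python3 - <<'E'
from h import *
from rig import snapshot
ps={n:snapshot(n) for n in("scene","side")}
c=np.array
# rail-mid local points
L={"fl":(-.011,.16),"bl":(.011,.16),"br":(.011,.13),"fr":(-.011,.13),"Rf":(-.011,-.16),"Rb":(.011,-.16)}
obs={"scene":{"fl":(94,105),"bl":(114,96),"br":(143,108),"fr":(127,121),"Rf":(469,302),"Rb":(480,290)},
"side":{"bl":(327,405),"fl":(369,413),"fr":(386,378),"br":(347,373),"Rf":(550,122),"Rb":(519,118)}}
off={"scene":(200,180),"side":(200,170)}
def W(q,pts,z=.06):
    x,y,t=q; R=c([[np.cos(t),-np.sin(t)],[np.sin(t),np.cos(t)]])
    P=c(pts)@R.T+c([x,y]); return np.c_[P,np.full(len(P),z)]
def res(q,names=("scene","side"),vec=True):
    r=[]
    for n in names:
        ks=list(obs[n]); u=proj(ps[n],W(q,[L[k] for k in ks])); o=c([obs[n][k] for k in ks])/3+c(off[n])
        r.append(u-o)
    return np.concatenate(r).ravel()
for ns in (("scene",),("side",),("scene","side")):
    s=least_squares(res,[.6,0,0],args=(ns,),loss="soft_l1"); print(ns,s.x.round(4),np.abs(s.fun).max().round(2)); 
q=s.x; print(s.fun.reshape(-1,2).round(1))
print("left",W(q,[(0,.145)]),"key",[W(q,[(0,y)])[0].round(4) for y in(.104,.052,0,-.052,-.104)])
for n in ps:
    im=cv2.resize(ps[n]["img"],None,fx=4,fy=4,interpolation=cv2.INTER_CUBIC)
    def dl(pts,col,cl=True): cv2.polylines(im,[np.int32(proj(ps[n],pts)*4+2)],cl,col,1)
    dl(W(q,[L[k] for k in("fl","bl","Rb","Rf")]),(0,0,255))
    for e in (.13,.078,.026,-.026,-.078,-.13): dl(W(q,[(-.011,e),(.011,e)]),(0,255,0))
    a,b=(225,200) if n=="scene" else (290,205)
    cv2.imwrite(f"pics/{n}_fit.png",im[b*4:(b+140)*4,a*4:(a+180)*4])
E
```

```text
('scene',) [ 0.4791 -0.0847  0.1509] 2.3
('side',) [ 0.4772 -0.0791  0.1633] 1.03
('scene', 'side') [ 0.4786 -0.0818  0.1586] 2.96
[[-1.9  0.1]
 [-0.7 -1.3]
 [-0.4 -0.2]
 [-3.   0. ]
 [-2.5 -0.2]
 [ 1.3 -2.4]
 [-0.9 -1.3]
 [-1.1 -0.6]
 [ 0.8 -0.7]
 [ 0.3 -2.3]
 [ 0.6 -1. ]
 [ 0.1 -1.6]]
left [[0.4557026  0.06137262 0.06      ]] key [array([0.4622, 0.0209, 0.06  ]), array([ 0.4704, -0.0305,  0.06  ]), array([ 0.4786, -0.0818,  0.06  ]), array([ 0.4868, -0.1332,  0.06  ]), array([ 0.495 , -0.1845,  0.06  ])]
```

View pics/scene_fit.png

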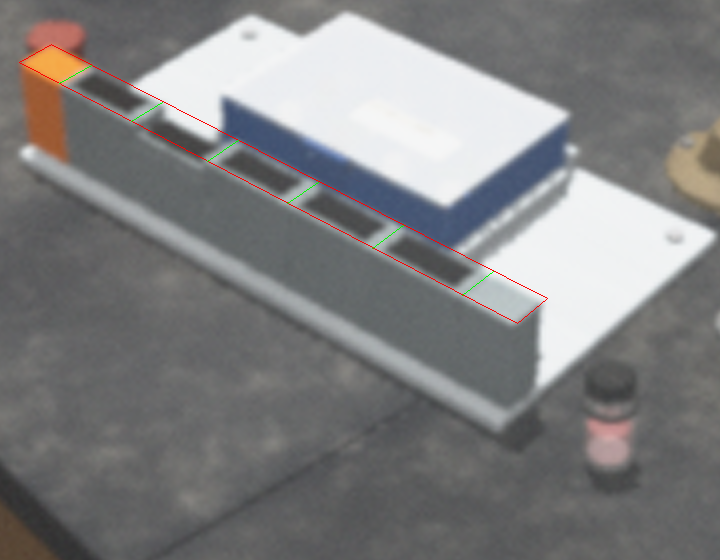

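View pics/side_fit.png

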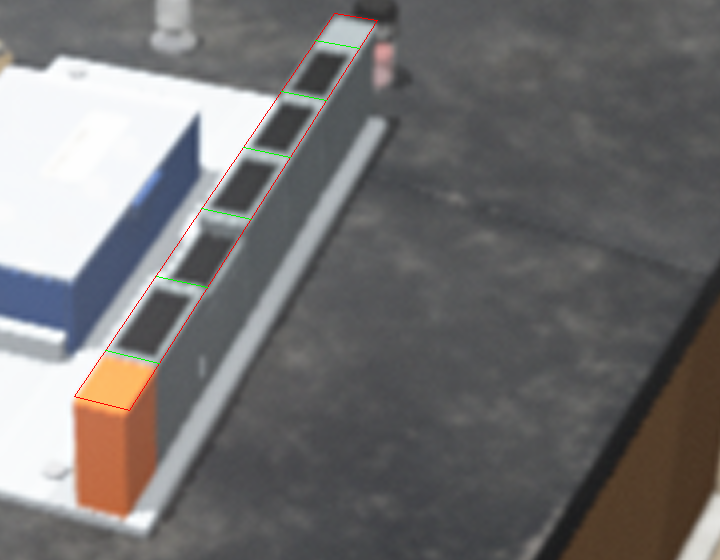

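Both fits show the second segment (+52 mm) is the notch: bright gap in its back and front edges. I'll check the obstacles near the approach path and compute the approach move.

```bash
cat >> h.py <<'E'
def ray(p,uv,z):
    R=cv2.Rodrigues(p["rvec"])[0]; C=-R.T@np.ravel(p["tvec"])
    d=np.r_[cv2.undistortPoints(np.float64([[uv]]),K(p),p["dist"])[0,0],1]; d=R.T@d
    return C+d*(z-C[2])/d[2]
def rot(yaw):  # tool down, z along rail(y), x across
    z=np.array([-np.sin(yaw),np.cos(yaw),0]); y=np.array([0,0,-1.]); return np.c_[np.cross(y,z),y,z]
def rel(s,P,Rt):
    R=np.array(s["ee_rot"]); d=R.T@(np.array(P)-s["tool_pos"])/.25
    w=cv2.Rodrigues(R.T@Rt)[0].ravel()/np.pi
    return d.round(4),w.round(4)
E
python3 - <<'E'
from h import *
from rig import snapshot,status
p=snapshot("scene"); 
for n,uv,z in [("flask",(187,172),0),("flasktop",(176,85),.2),("stand",(283,165),0),("ringpx",(305,115),.25),("stand2",(410,240),0),("vial",(377,316),0),("bung",(238,215),0),("stopper",(411,283),0)]: print(n,ray(p,uv,z).round(3))
s=status.observe(); print(rel(s,[.42,.10,.20],rot(.1586)))
E
```

```text
flask [0.516 0.399 0.   ]
flasktop [0.56  0.478 0.2  ]
stand [0.727 0.266 0.   ]
ringpx [0.606 0.024 0.25 ]
stand2 [ 0.725 -0.176  0.   ]
vial [ 0.508 -0.289  0.   ]
bung [0.503 0.143 0.   ]
stopper [ 0.621 -0.269  0.   ]
(array([ 1.5307,  0.0058, -1.9002]), array([ 0.    , -0.1294, -0.    ]))
```

Run:
```python
from h import *
from rig import snapshot
a=snapshot("scene");b=snapshot("side")
def M(p): return np.c_[cv2.Rodrigues(p["rvec"])[0],np.ravel(p["tvec"])]
u=lambda p,x: cv2.undistortPoints(np.float64([[x]]),K(p),p["dist"])[0,0]
for n,x,y in [("ring",(305,114),(222,163)),("flasktop",(176,82),(35,330)),("flask base",(187,170),(90,490))]:
    X=cv2.triangulatePoints(M(a),M(b),u(a,x),u(b,y)); print(n,(X[:3]/X[3]).ravel().round(3))
```

```text
ring [0.627 0.049 0.239]
flasktop [0.533 0.415 0.233]
flask base [ 0.534  0.425 -0.005]
```

{"api": "send_rows", "payload": {
  "motion": [
    {"tx": 0.06, "ty": 0, "tz": -0.08, "ay": -0.01, "fingers": 1},
    {"tx": 0.16, "ty": 0, "tz": -0.2, "ay": -0.02, "fingers": 1},
    {"tx": 0.28, "ty": 0, "tz": -0.35, "ay": -0.03, "fingers": 1},
    {"tx": 0.4, "ty": 0, "tz": -0.5, "ay": -0.04, "fingers": 1},
    {"tx": 0.52, "ty": 0, "tz": -0.65, "ay": -0.05, "fingers": 1},
    {"tx": 0.64, "ty": 0, "tz": -0.8, "ay": -0.06, "fingers": 1},
    {"tx": 0.76, "ty": 0, "tz": -0.95, "ay": -0.065, "fingers": 1},
    {"tx": 0.76, "ty": 0, "tz": -0.95, "ay": -0.065, "fingers": 1},
    {"tx": 0.76, "ty": 0, "tz": -0.95, "ay": -0.065, "fingers": 1}
  ],
  "squeeze": 20
}}

```text
invalid input at $.motion[0]: expected keys tx, ty, tz, ax, ay, az, fingers
```

Run:
```python
from h import *
from rig import status
s=status.observe(); print(s["time_s"],s["tool_pos"],s["gripper_width"],rel(s,[.42,.08,.20],rot(.1586)),s["joint_pos"].round(2))
```

```text
1.45 [0.16558801 0.65438983 0.20145999] 0.08803683502357364 (array([ 1.5503,  0.0058, -1.9776]), array([-0.    , -0.1294, -0.    ])) [-1.43  0.48  0.02  1.56 -0.01  1.11 -0.08]
```

{"api": "send_rows", "payload": {
  "motion": [
    {"tx": 0.06, "ty": 0, "tz": -0.08, "ax": 0, "ay": -0.01, "az": 0, "fingers": 1},
    {"tx": 0.16, "ty": 0, "tz": -0.2, "ax": 0, "ay": -0.02, "az": 0, "fingers": 1},
    {"tx": 0.28, "ty": 0, "tz": -0.35, "ax": 0, "ay": -0.03, "az": 0, "fingers": 1},
    {"tx": 0.4, "ty": 0, "tz": -0.5, "ax": 0, "ay": -0.04, "az": 0, "fingers": 1},
    {"tx": 0.52, "ty": 0, "tz": -0.65, "ax": 0, "ay": -0.05, "az": 0, "fingers": 1},
    {"tx": 0.64, "ty": 0, "tz": -0.8, "ax": 0, "ay": -0.06, "az": 0, "fingers": 1},
    {"tx": 0.76, "ty": 0, "tz": -0.95, "ax": 0, "ay": -0.065, "az": 0, "fingers": 1},
    {"tx": 0.76, "ty": 0, "tz": -0.95, "ax": 0, "ay": -0.065, "az": 0, "fingers": 1},
    {"tx": 0.76, "ty": 0, "tz": -0.95, "ax": 0, "ay": -0.065, "az": 0, "fingers": 1}
  ],
  "squeeze": 20
}}

```text
time_s: 2.35
tool_pos: [0.2921, 0.3771, 0.2019]
ee_rot: [[0.999, 0.0, 0.046], [-0.046, 0.001, 0.999], [0.0, -1.0, 0.001]]
wrist_force: [-0.9, -0.2, -0.1]
gripper_width: 0.0194
```

Run:
```python
from h import *
from rig import status
s=status.observe(); print(s["time_s"],s["tool_pos"],s["gripper_width"],rel(s,[.42,.08,.20],rot(.1586)),s["joint_pos"].round(2))
```

```text
2.35 [0.29207026 0.37710351 0.20190505] 0.019424618516523662 (array([ 0.566 ,  0.0065, -1.1635]), array([-0.0003, -0.0652,  0.0001])) [-1.1   0.15  0.06  2.02 -0.01  0.98  0.49]
```

{"api": "send_rows", "payload": {
  "motion": [
    {"tx": 0.08, "ty": 0, "tz": -0.12, "ax": 0, "ay": -0.01, "az": 0, "fingers": 1},
    {"tx": 0.17, "ty": 0, "tz": -0.27, "ax": 0, "ay": -0.02, "az": 0, "fingers": 1},
    {"tx": 0.27, "ty": 0, "tz": -0.43, "ax": 0, "ay": -0.03, "az": 0, "fingers": 1},
    {"tx": 0.36, "ty": 0, "tz": -0.6, "ax": 0, "ay": -0.045, "az": 0, "fingers": 1},
    {"tx": 0.44, "ty": 0, "tz": -0.76, "ax": 0, "ay": -0.055, "az": 0, "fingers": 1},
    {"tx": 0.52, "ty": 0, "tz": -0.9, "ax": 0, "ay": -0.065, "az": 0, "fingers": 1},
    {"tx": 0.54, "ty": 0, "tz": -1.0, "ax": 0, "ay": -0.065, "az": 0, "fingers": 1},
    {"tx": 0.54, "ty": 0, "tz": -1.0, "ax": 0, "ay": -0.065, "az": 0, "fingers": 1},
    {"tx": 0.54, "ty": 0, "tz": -1.0, "ax": 0, "ay": -0.065, "az": 0, "fingers": 1}
  ]
}}

```text
time_s: 3.25
tool_pos: [0.4156, 0.1228, 0.2018]
ee_rot: [[0.987, 0.001, -0.158], [0.158, 0.002, 0.987], [0.001, -1.0, 0.002]]
wrist_force: [-0.7, 0.6, 0.7]
gripper_width: 0.0007
```

Run:
```python
from h import *
from rig import status,snapshot
s=status.observe(); print(s["time_s"],s["tool_pos"],s["ee_rot"].round(3),s["gripper_width"],rel(s,[.4557,.0614,.08],rot(.1586)),s["joint_pos"].round(2))
p=snapshot("wrist"); cv2.imwrite("pics/w1.png",p["img"]); np.savez("w1.npz",R=s["ee_rot"],t=s["tool_pos"])
```

```text
3.25 [0.41562119 0.12278949 0.20182869] [[ 0.987  0.001 -0.158]
 [ 0.158  0.002  0.987]
 [ 0.001 -1.     0.002]] 0.0007348273780884382 (array([ 0.1189,  0.487 , -0.2686]), array([-0.0005,  0.0002,  0.0003])) [-0.72  0.06  0.3   2.12 -0.02  0.96  1.33]
```

View pics/w1.png

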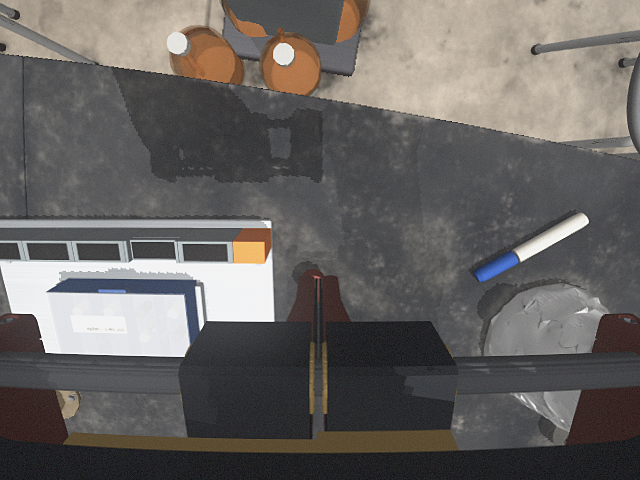

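Run:
```python
import cv2
im=cv2.imread("pics/w1.png")[205:355,150:350]
cv2.imwrite("pics/w1a.png",cv2.resize(im,None,fx=4,fy=4,interpolation=cv2.INTER_CUBIC))
im=cv2.imread("pics/w1.png")[205:295,0:200]
cv2.imwrite("pics/w1b.png",cv2.resize(im,None,fx=4,fy=4,interpolation=cv2.INTER_CUBIC))
```

```text
(no output)
```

View pics/w1a.png

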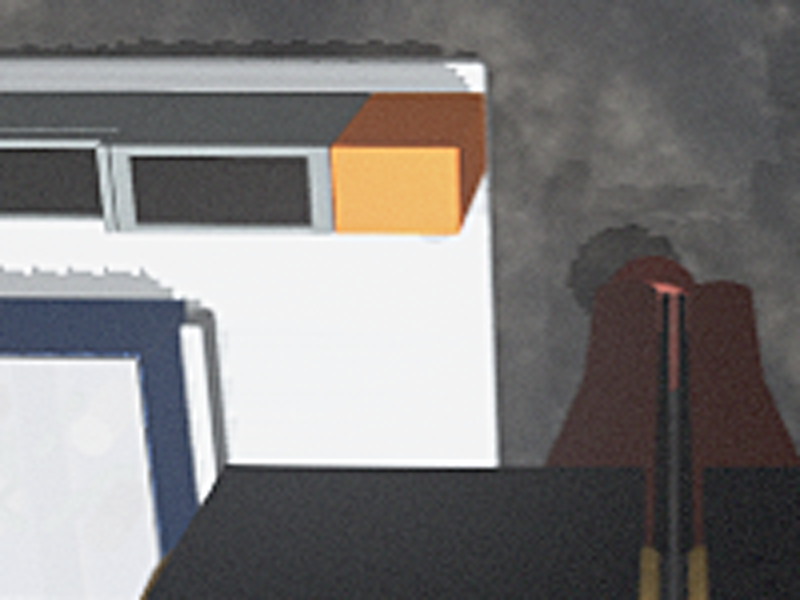

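View pics/w1b.png

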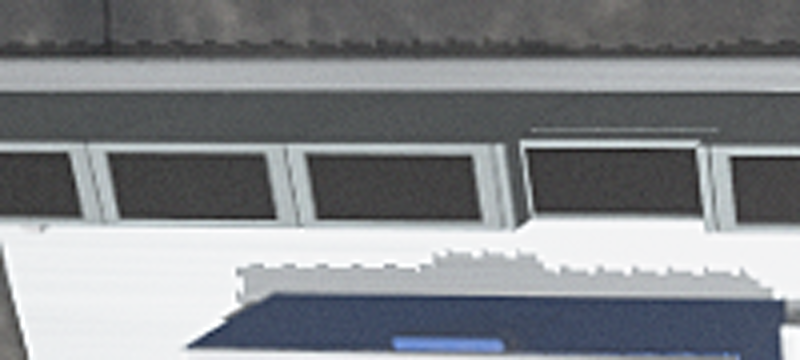

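Run:
```python
from h import *
from rig import snapshot,status
p=snapshot("wrist"); d=np.load("w1.npz")
H=p["hand_eye"]; T=np.eye(4);T[:3,:3]=d["R"];T[:3,3]=d["t"]
C=np.linalg.inv(T@H); p["rvec"]=cv2.Rodrigues(C[:3,:3])[0];p["tvec"]=C[:3,3]
b=lambda x,y:(x/4-.4,y/4+205-.4)
a=lambda x,y:(150+x/4-.4,205+y/4-.4)
pts={"fr":a(331,146),"fl":a(460,146),"bl":a(460,234),"br":a(331,234),"f78_":b(713,145),"f26_":b(519,142),"front-26":b(293,143),"front-78":b(89,143)}
W={k:ray(p,v,.06) for k,v in pts.items()}
for k,v in W.items(): print(k,v.round(4))
ce=np.mean([W[k] for k in("fr","fl","bl","br")],0); e=W["fl"]-W["front-78"]; print("orange centre",ce.round(4),"yaw",np.arctan2(-e[0],e[1]))
yaw=np.arctan2(-e[0],e[1])
print("size",np.linalg.norm(W["fl"]-W["fr"]),np.linalg.norm(W["fl"]-W["bl"]))
yv=np.array([-np.sin(yaw),np.cos(yaw),0]); print("notch centre",ce-.093*yv)
s=status.observe(); print(rel(s,[ce[0],ce[1],.08],rot(.1586)))
```

```text
fr [0.4455 0.0494 0.06  ]
fl [0.4409 0.0788 0.06  ]
bl [0.4622 0.0813 0.06  ]
br [0.4669 0.0514 0.06  ]
f78_ [ 0.4532 -0.0009  0.06  ]
f26_ [ 0.4597 -0.0468  0.06  ]
front-26 [ 0.4687 -0.1021  0.06  ]
front-78 [ 0.477  -0.1548  0.06  ]
orange centre [0.4539 0.0652 0.06  ] yaw 0.15308481074631322
size 0.029763064899183858 0.02140471446515825
notch centre [ 0.46807338 -0.02669743  0.06      ]
(array([ 0.1147,  0.4868, -0.2551]), array([-0.0004,  0.0009,  0.0003]))
```

{"api": "send_rows", "payload": {
  "motion": [
    {"tx": 0.04, "ty": 0.12, "tz": -0.08, "ax": 0, "ay": 0, "az": 0, "fingers": 1},
    {"tx": 0.08, "ty": 0.28, "tz": -0.18, "ax": 0, "ay": 0, "az": 0, "fingers": 1},
    {"tx": 0.115, "ty": 0.42, "tz": -0.256, "ax": 0, "ay": 0, "az": 0, "fingers": 1},
    {"tx": 0.116, "ty": 0.5, "tz": -0.259, "ax": 0, "ay": 0, "az": 0, "fingers": 1},
    {"tx": 0.116, "ty": 0.52, "tz": -0.259, "ax": 0, "ay": 0, "az": 0, "fingers": 1},
    {"tx": 0.116, "ty": 0.52, "tz": -0.259, "ax": 0, "ay": 0, "az": 0, "fingers": 1}
  ]
}}

```text
time_s: 3.95
tool_pos: [0.4539, 0.0657, 0.0713]
ee_rot: [[0.987, -0.001, -0.163], [0.163, 0.001, 0.987], [-0.001, -1.0, 0.001]]
wrist_force: [0.3, -0.1, 0.2]
gripper_width: 0.0007
```

Run:
```python
from h import *
from rig import status,snapshot
s=status.observe(); print(s["time_s"],s["tool_pos"],s["wrist_force"],rel(s,[.4545,.064,.06],rot(.156)))
for n in("wrist","side"):
    p=snapshot(n); cv2.imwrite(f"pics/{n}2.png",p["img"])
im=cv2.imread("pics/side2.png")[160:360,220:440];cv2.imwrite("pics/side2c.png",cv2.resize(im,None,fx=3,fy=3))
```

```text
3.95 [0.4539338  0.06566662 0.07125934] [ 0.3318161  -0.13672635  0.21930994] (array([ 0.0012,  0.045 , -0.007 ]), array([-0.0005,  0.0024, -0.0002]))
```

View pics/wrist2.png

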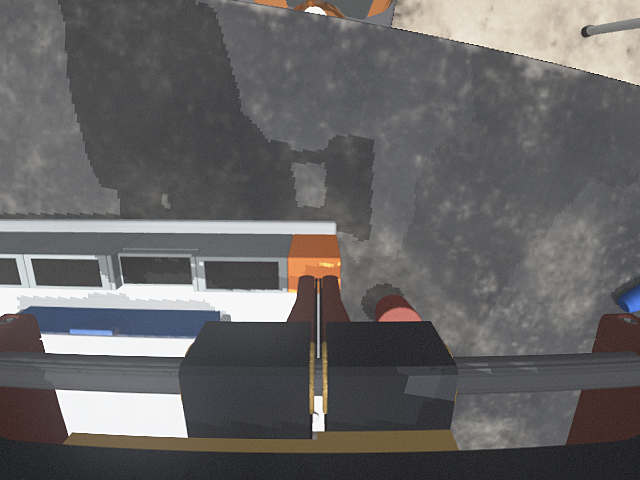

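View pics/side2c.png

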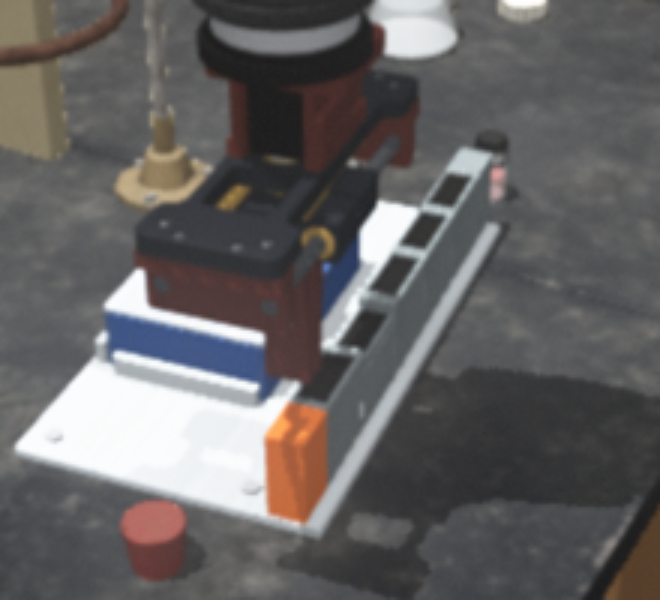

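{"api": "send_rows", "payload": {
  "motion": [
    {"tx": 0, "ty": 0.015, "tz": -0.003, "ax": 0, "ay": 0, "az": 0, "fingers": 1},
    {"tx": 0, "ty": 0.03, "tz": -0.003, "ax": 0, "ay": 0, "az": 0, "fingers": 1},
    {"tx": 0, "ty": 0.036, "tz": -0.003, "ax": 0, "ay": 0, "az": 0, "fingers": 1},
    {"tx": 0, "ty": 0.04, "tz": -0.003, "ax": 0, "ay": 0, "az": 0, "fingers": 1},
    {"tx": 0, "ty": 0.044, "tz": -0.003, "ax": 0, "ay": 0, "az": 0, "fingers": 1},
    {"tx": 0, "ty": 0.044, "tz": -0.003, "ax": 0, "ay": 0, "az": 0, "fingers": 1}
  ]
}}

```text
time_s: 4.65
tool_pos: [0.4551, 0.0649, 0.0615]
ee_rot: [[0.987, 0.002, -0.162], [0.162, 0.002, 0.987], [0.002, -1.0, 0.002]]
wrist_force: [0.2, 0.0, -0.1]
gripper_width: 0.0003
```

{"api": "send_rows", "payload": {
  "motion": [
    {"tx": 0, "ty": 0.004, "tz": 0, "ax": 0, "ay": 0, "az": 0, "fingers": 1},
    {"tx": 0, "ty": 0.008, "tz": 0, "ax": 0, "ay": 0, "az": 0, "fingers": 1},
    {"tx": 0, "ty": 0.01, "tz": 0, "ax": 0, "ay": 0, "az": 0, "fingers": 1},
    {"tx": 0, "ty": 0.01, "tz": 0, "ax": 0, "ay": 0, "az": 0, "fingers": 1}
  ]
}}

```text
time_s: 5.05
tool_pos: [0.455, 0.0649, 0.0589]
ee_rot: [[0.987, 0.002, -0.162], [0.162, 0.002, 0.987], [0.002, -1.0, 0.002]]
wrist_force: [-0.7, 0.4, -0.2]
gripper_width: 0.0005
```

{"api": "send_rows", "payload": {
  "motion": [
    {"tx": 0, "ty": 0.004, "tz": 0, "ax": 0, "ay": 0, "az": 0, "fingers": 1},
    {"tx": 0, "ty": 0.006, "tz": 0, "ax": 0, "ay": 0, "az": 0, "fingers": 1},
    {"tx": 0, "ty": 0.006, "tz": 0, "ax": 0, "ay": 0, "az": 0, "fingers": 1}
  ]
}}

```text
time_s: 5.35
tool_pos: [0.4549, 0.0649, 0.0573]
ee_rot: [[0.987, 0.001, -0.162], [0.162, 0.002, 0.987], [0.002, -1.0, 0.002]]
wrist_force: [-0.7, 0.1, -0.5]
gripper_width: 0.0003
```

Run:
```python
from h import *
from rig import status,snapshot
s=status.observe(); print(s["time_s"],s["tool_pos"],s["wrist_force"],s["joint_pos"].round(2))
ims=[]
for n,(a,b) in {"wrist":(240,200),"side":(250,230),"scene":(180,160)}.items():
    p=snapshot(n); ims.append(cv2.resize(p["img"][b:b+110,a:a+130],None,fx=5,fy=5,interpolation=cv2.INTER_CUBIC)); cv2.imwrite(f"pics/{n}3.png",ims[-1])
```

```text
5.35 [0.45494199 0.06486366 0.05730287] [-0.65095716  0.11402267 -0.52631419] [-0.55  0.35  0.32  2.2  -0.19  0.62  1.65]
```

View pics/wrist3.png

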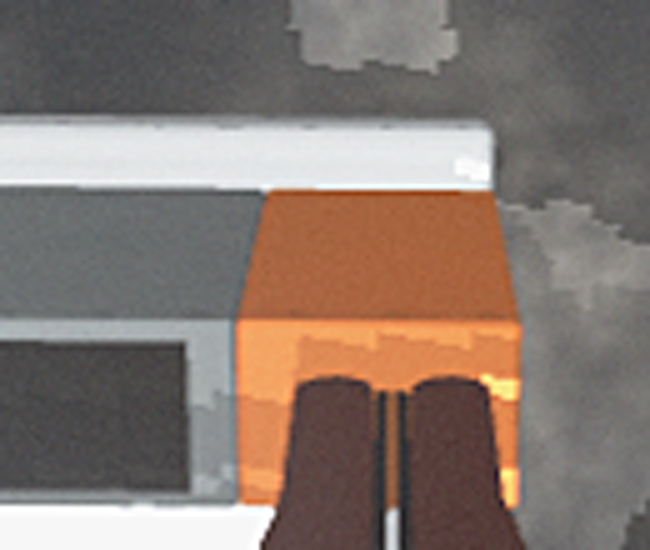

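View pics/side3.png

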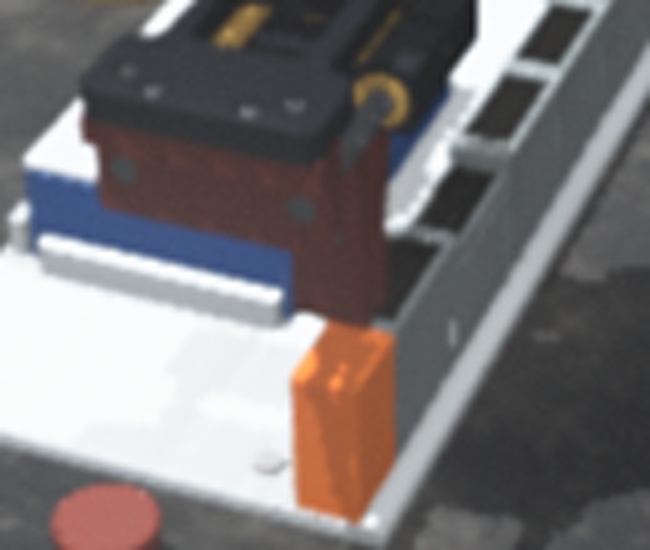

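View pics/scene3.png

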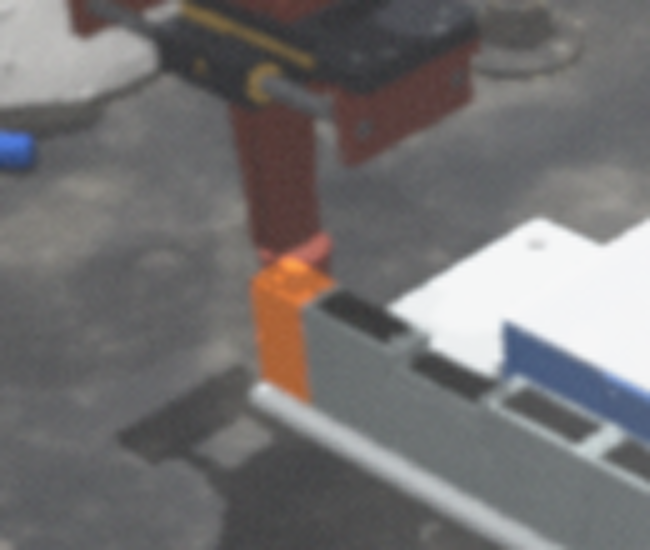

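Run:
```python
from h import *
from rig import status,snapshot
s=status.observe()
R=s["ee_rot"];t=s["tool_pos"]
tips=np.array([[x,0,z] for x in(-.01,0,.01) for z in(-.0135,0,.0135)])
p=snapshot("wrist"); Ci=np.linalg.inv(p["hand_eye"]); p["rvec"]=cv2.Rodrigues(Ci[:3,:3])[0];p["tvec"]=Ci[:3,3]
print(((proj(p,tips)-[240,200])*5).round(0))
for n,o in{"side":(250,230),"scene":(180,160)}.items():
    q=snapshot(n); print(n,((proj(q,tips@R.T+t)-o)*5).round(0))
```

```text
[[248. 324.]
 [377. 324.]
 [506. 324.]
 [251. 413.]
 [377. 413.]
 [504. 412.]
 [253. 499.]
 [378. 499.]
 [503. 498.]]
side [[388. 342.]
 [372. 369.]
 [355. 396.]
 [357. 335.]
 [340. 361.]
 [323. 388.]
 [327. 328.]
 [310. 354.]
 [292. 380.]]
scene [[291. 302.]
 [268. 290.]
 [246. 278.]
 [309. 291.]
 [286. 280.]
 [264. 268.]
 [326. 281.]
 [304. 269.]
 [281. 258.]]
```

Run:
```python
from h import *
from rig import status,snapshot
s=status.observe();R=s["ee_rot"];t=s["tool_pos"]
for n,(a,b) in {"side":(290,260),"scene":(210,180)}.items():
    p=snapshot(n); im=cv2.resize(p["img"][b:b+70,a:a+80],None,fx=9,fy=9,interpolation=cv2.INTER_LANCZOS4)
    for x in(-.01,.01):
      for z in(-.0135,.0135):
        for y,c in((0,(0,255,0)),(-.016,(255,255,0))):
          u=(proj(p,np.array([[x,y,z]])@R.T+t)[0]-[a,b]+.5)*9
          cv2.circle(im,(int(u[0]),int(u[1])),3,c,-1)
    cv2.imwrite(f"pics/{n}4.png",im)
```

```text
(no output)
```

View pics/side4.png

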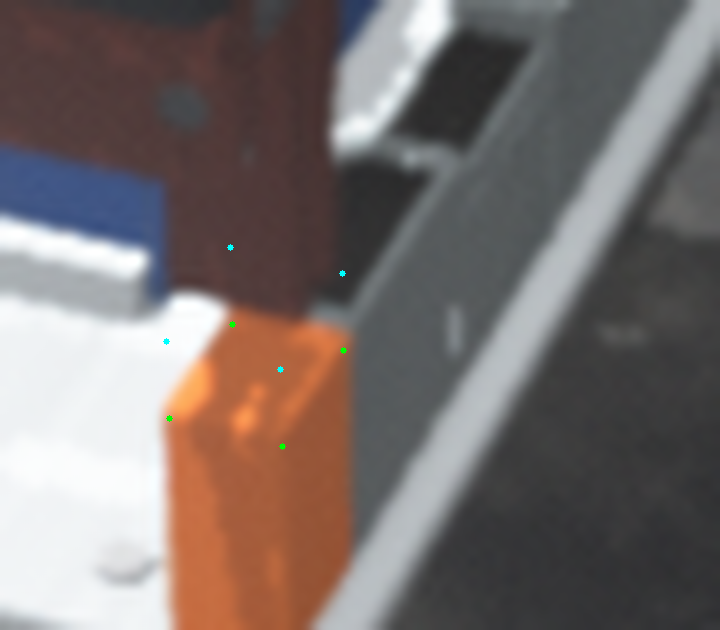

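View pics/scene4.png

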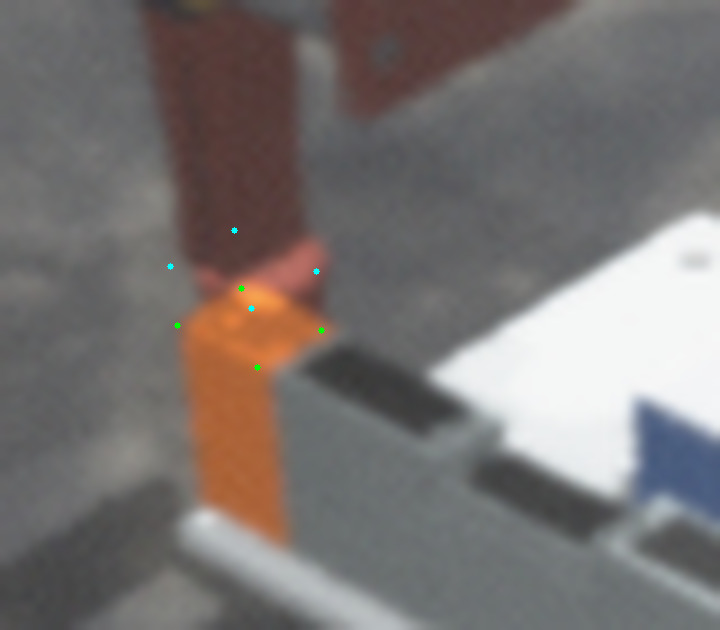

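{"api": "send_rows", "payload": {
  "motion": [
    {"tx": 0, "ty": 0.004, "tz": 0, "ax": 0, "ay": 0, "az": 0, "fingers": 1},
    {"tx": 0, "ty": 0.008, "tz": 0, "ax": 0, "ay": 0, "az": 0, "fingers": 1},
    {"tx": 0, "ty": 0.008, "tz": 0, "ax": 0, "ay": 0, "az": 0, "fingers": 1}
  ]
}}

```text
time_s: 6.05
tool_pos: [0.4549, 0.0649, 0.0553]
ee_rot: [[0.987, 0.001, -0.162], [0.162, 0.002, 0.987], [0.002, -1.0, 0.002]]
wrist_force: [-0.2, 0.5, 0.6]
gripper_width: 0.0006
```

{"api": "send_rows", "payload": {
  "motion": [
    {"tx": 0, "ty": 0.004, "tz": 0, "ax": 0, "ay": 0, "az": 0, "fingers": 1},
    {"tx": 0, "ty": 0.008, "tz": 0, "ax": 0, "ay": 0, "az": 0, "fingers": 1},
    {"tx": 0, "ty": 0.012, "tz": 0, "ax": 0, "ay": 0, "az": 0, "fingers": 1},
    {"tx": 0, "ty": 0.012, "tz": 0, "ax": 0, "ay": 0, "az": 0, "fingers": 1}
  ]
}}

```text
time_s: 6.45
tool_pos: [0.4548, 0.0648, 0.0521]
ee_rot: [[0.987, 0.001, -0.162], [0.162, 0.002, 0.987], [0.001, -1.0, 0.002]]
wrist_force: [-0.2, -0.8, 0.5]
gripper_width: 0.0004
```

Run:
```python
from h import *
from rig import status,snapshot
s=status.observe();R=s["ee_rot"];t=s["tool_pos"]; print(t,s["wrist_force"])
for n,(a,b) in {"side":(270,230),"scene":(200,160),"wrist":(270,240)}.items():
    p=snapshot(n); im=cv2.resize(p["img"][b:b+80,a:a+90],None,fx=8,fy=8,interpolation=cv2.INTER_LANCZOS4)
    cv2.imwrite(f"pics/{n}5.png",im)
```

```text
[0.4548035  0.06482941 0.05210507] [-0.16783814 -0.75074667  0.4930955 ]
```

View pics/side5.png

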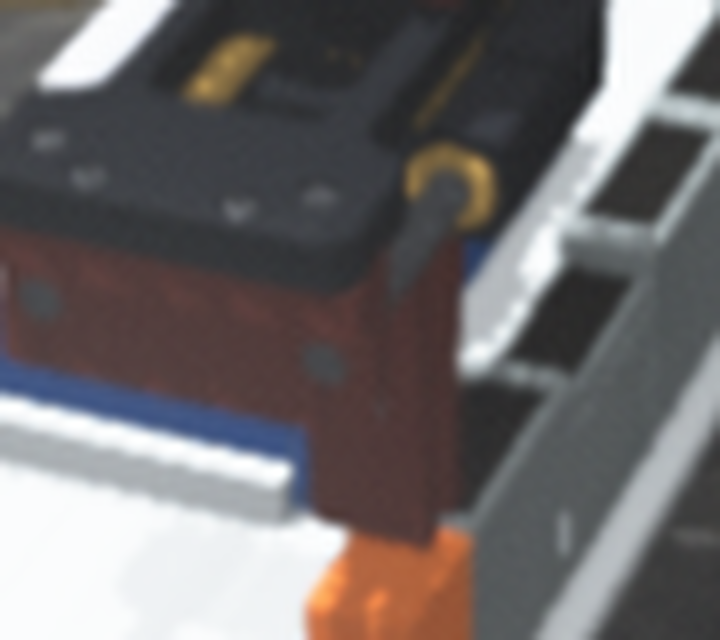

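View pics/scene5.png

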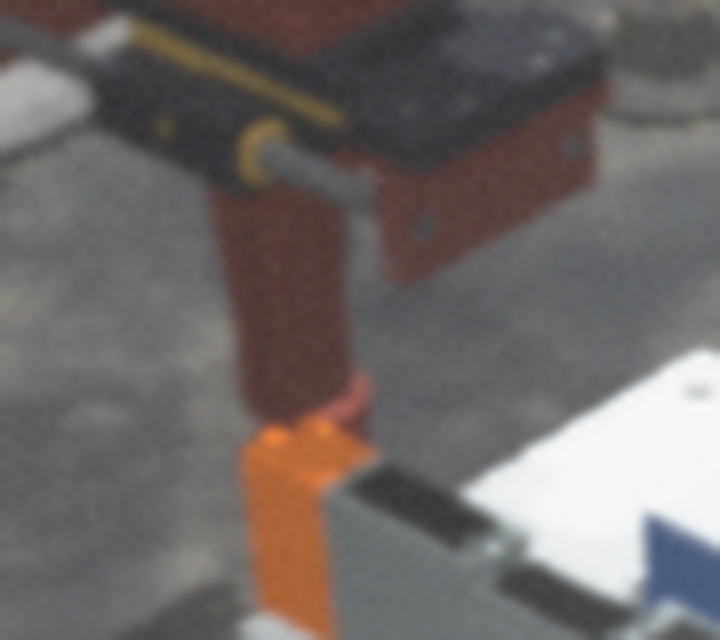

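View pics/wrist5.png

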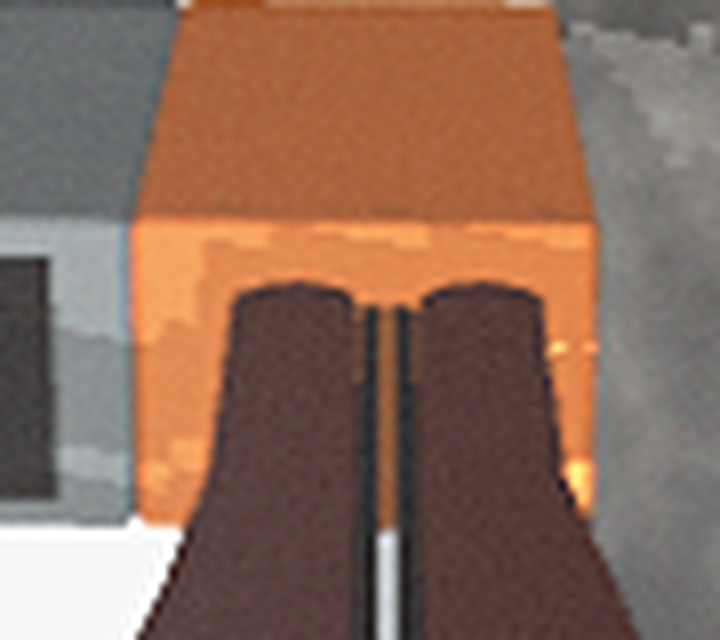

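{"api": "send_rows", "payload": {
  "motion": [
    {"tx": 0, "ty": 0.004, "tz": 0, "ax": 0, "ay": 0, "az": 0, "fingers": 1},
    {"tx": 0, "ty": 0.008, "tz": 0, "ax": 0, "ay": 0, "az": 0, "fingers": 1},
    {"tx": 0, "ty": 0.012, "tz": 0, "ax": 0, "ay": 0, "az": 0, "fingers": 1},
    {"tx": 0, "ty": 0.012, "tz": 0, "ax": 0, "ay": 0, "az": 0, "fingers": 1}
  ]
}}

```text
time_s: 7.0
tool_pos: [0.4548, 0.0648, 0.0491]
ee_rot: [[0.987, 0.001, -0.162], [0.162, 0.002, 0.987], [0.001, -1.0, 0.002]]
wrist_force: [0.5, -0.4, 0.2]
gripper_width: 0.0002
```

{"api": "send_rows", "payload": {
  "motion": [
    {"tx": 0, "ty": 0.004, "tz": 0, "ax": 0, "ay": 0, "az": 0, "fingers": 1},
    {"tx": 0, "ty": 0.008, "tz": 0, "ax": 0, "ay": 0, "az": 0, "fingers": 1},
    {"tx": 0, "ty": 0.012, "tz": 0, "ax": 0, "ay": 0, "az": 0, "fingers": 1},
    {"tx": 0, "ty": 0.012, "tz": 0, "ax": 0, "ay": 0, "az": 0, "fingers": 1}
  ]
}}

```text
time_s: 7.4
tool_pos: [0.4547, 0.0648, 0.046]
ee_rot: [[0.987, 0.001, -0.162], [0.162, 0.002, 0.987], [0.001, -1.0, 0.002]]
wrist_force: [-0.1, -0.0, -0.4]
gripper_width: 0.0003
```

Run:
```python
from h import *
from rig import status,snapshot
s=status.observe();R=s["ee_rot"];t=s["tool_pos"]; print(t,s["wrist_force"])
for n,(a,b) in {"side":(270,240),"scene":(200,160),"wrist":(270,240)}.items():
    p=snapshot(n); im=cv2.resize(p["img"][b:b+80,a:a+90],None,fx=8,fy=8,interpolation=cv2.INTER_LANCZOS4)
    cv2.imwrite(f"pics/{n}6.png",im)
```

```text
[0.45472159 0.06483542 0.04597395] [-0.07032779 -0.00585338 -0.38788153]
```

View pics/side6.png

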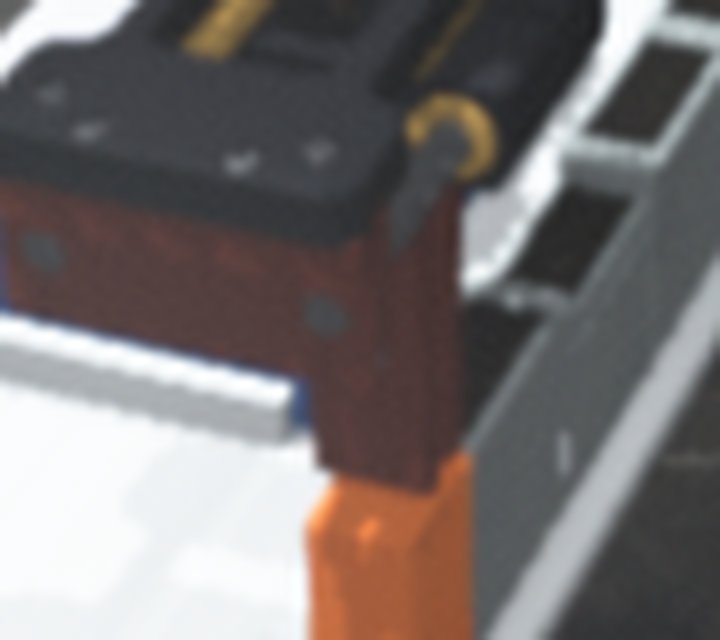

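View pics/scene6.png

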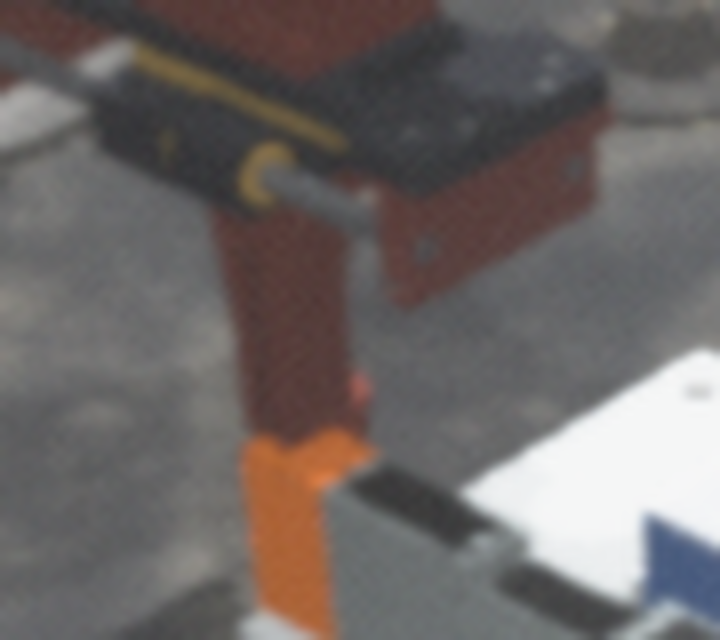

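View pics/wrist6.png

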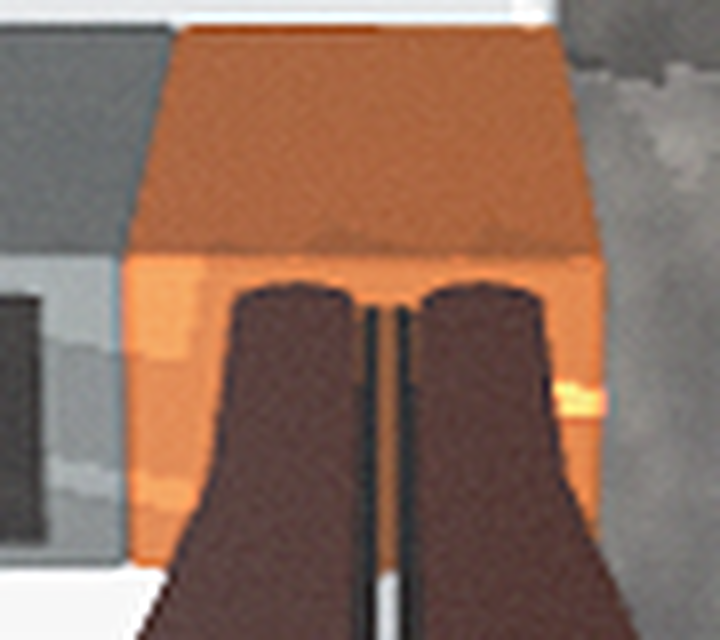

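{"api": "send_rows", "payload": {
  "motion": [
    {"tx": 0, "ty": 0.004, "tz": 0, "ax": 0, "ay": 0, "az": 0, "fingers": 1},
    {"tx": 0, "ty": 0.008, "tz": 0, "ax": 0, "ay": 0, "az": 0, "fingers": 1},
    {"tx": 0, "ty": 0.008, "tz": 0, "ax": 0, "ay": 0, "az": 0, "fingers": 1}
  ]
}}

```text
time_s: 7.85
tool_pos: [0.4547, 0.0648, 0.044]
ee_rot: [[0.987, 0.001, -0.162], [0.162, 0.002, 0.987], [0.001, -1.0, 0.002]]
wrist_force: [-0.2, -0.3, -0.2]
gripper_width: 0.0006
```

{"api": "send_rows", "payload": {
  "motion": [
    {"tx": 0, "ty": 0.004, "tz": 0, "ax": 0, "ay": 0, "az": 0, "fingers": 1},
    {"tx": 0, "ty": 0.008, "tz": 0, "ax": 0, "ay": 0, "az": 0, "fingers": 1},
    {"tx": 0, "ty": 0.008, "tz": 0, "ax": 0, "ay": 0, "az": 0, "fingers": 1}
  ]
}}

```text
time_s: 8.15
tool_pos: [0.4546, 0.0648, 0.0418]
ee_rot: [[0.987, 0.001, -0.163], [0.163, 0.002, 0.987], [0.001, -1.0, 0.002]]
wrist_force: [0.3, -1.5, -0.1]
gripper_width: 0.0002
```

{"api": "send_rows", "payload": {
  "motion": [
    {"tx": 0, "ty": 0.004, "tz": 0, "ax": 0, "ay": 0, "az": 0, "fingers": 1},
    {"tx": 0, "ty": 0.008, "tz": 0, "ax": 0, "ay": 0, "az": 0, "fingers": 1},
    {"tx": 0, "ty": 0.008, "tz": 0, "ax": 0, "ay": 0, "az": 0, "fingers": 1}
  ]
}}

```text
time_s: 8.45
tool_pos: [0.4545, 0.0648, 0.0397]
ee_rot: [[0.987, 0.0, -0.162], [0.162, 0.002, 0.987], [0.001, -1.0, 0.002]]
wrist_force: [-0.9, 1.0, 0.4]
gripper_width: 0.0005
```

Run:
```python
from h import *
from rig import status,snapshot
ims=[]
for n,(a,b) in {"side":(280,260),"scene":(210,180),"wrist":(280,250)}.items():
    p=snapshot(n); cv2.imwrite(f"pics/{n}7full.png",p["img"]);ims.append(cv2.resize(p["img"][b:b+60,a:a+66],None,fx=6,fy=6,interpolation=cv2.INTER_LANCZOS4))
cv2.imwrite("pics/all7.png",cv2.resize(np.hstack(ims),None,fx=.66,fy=.66) if 0 else np.hstack(ims)[:, :1188])
cv2.imwrite("pics/a7.png",np.hstack(ims[:2])); cv2.imwrite("pics/b7.png",ims[2])
```

```text
(no output)
```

View pics/a7.png

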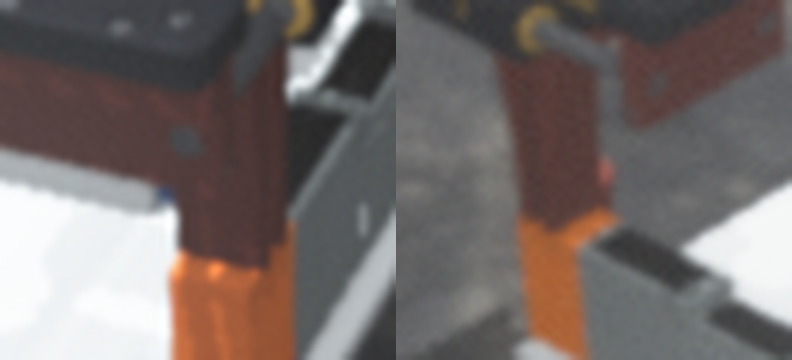

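View pics/b7.png

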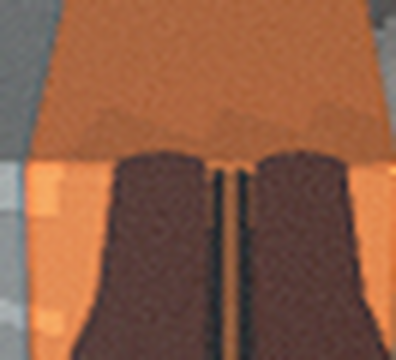

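View pics/scene7full.png

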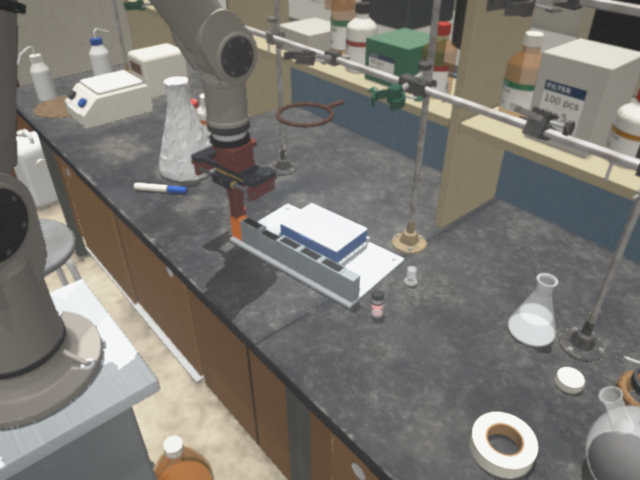

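View pics/side7full.png

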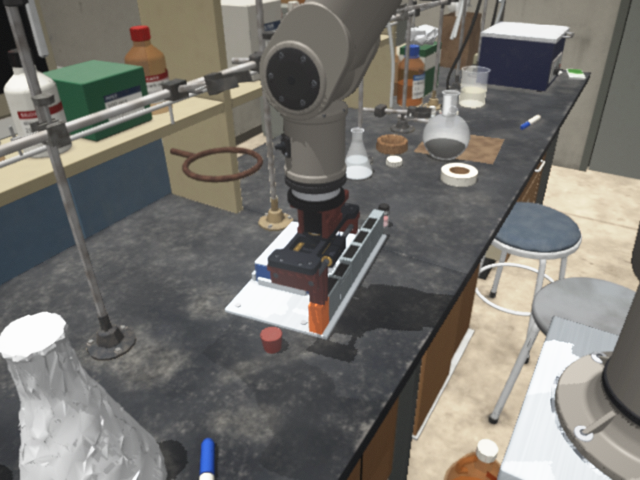

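{"api": "send_rows", "payload": {
  "motion": [
    {"tx": 0, "ty": 0.004, "tz": 0, "ax": 0, "ay": 0, "az": 0, "fingers": 1},
    {"tx": 0, "ty": 0.006, "tz": 0, "ax": 0, "ay": 0, "az": 0, "fingers": 1},
    {"tx": 0, "ty": 0.006, "tz": 0, "ax": 0, "ay": 0, "az": 0, "fingers": 1}
  ]
}}

```text
time_s: 8.9
tool_pos: [0.4548, 0.0649, 0.0391]
ee_rot: [[0.987, 0.001, -0.162], [0.162, 0.002, 0.987], [0.001, -1.0, 0.002]]
wrist_force: [-3.3, -0.1, 13.1]
gripper_width: 0.0006
```

{"api": "send_rows", "payload": {
  "motion": [
    {"tx": 0, "ty": 0, "tz": 0, "ax": 0, "ay": 0, "az": 0, "fingers": 1},
    {"tx": 0, "ty": -0.03, "tz": 0, "ax": 0, "ay": 0, "az": 0, "fingers": 1},
    {"tx": 0, "ty": -0.04, "tz": -0.04, "ax": 0, "ay": 0, "az": 0, "fingers": 1},
    {"tx": 0, "ty": -0.04, "tz": -0.14, "ax": 0, "ay": 0, "az": 0, "fingers": 1},
    {"tx": 0, "ty": -0.04, "tz": -0.26, "ax": 0, "ay": 0, "az": 0, "fingers": 1},
    {"tx": 0, "ty": -0.04, "tz": -0.35, "ax": 0, "ay": 0, "az": 0, "fingers": 1},
    {"tx": 0, "ty": -0.04, "tz": -0.379, "ax": 0, "ay": 0, "az": 0, "fingers": 1},
    {"tx": 0, "ty": -0.04, "tz": -0.379, "ax": 0, "ay": 0, "az": 0, "fingers": 1},
    {"tx": 0, "ty": -0.04, "tz": -0.379, "ax": 0, "ay": 0, "az": 0, "fingers": 1}
  ]
}}

```text
time_s: 9.8
tool_pos: [0.47, -0.0278, 0.0489]
ee_rot: [[0.987, 0.0, -0.163], [0.163, 0.003, 0.987], [0.001, -1.0, 0.003]]
wrist_force: [-0.4, 0.1, 0.4]
gripper_width: 0.0004
```

Run:
```python
from h import *
from rig import status,snapshot
s=status.observe(); print(s["time_s"],s["tool_pos"],s["wrist_force"],rel(s,[.4688,-.0286,.0394],rot(.156)))
p=snapshot("wrist"); cv2.imwrite("pics/w8.png",cv2.resize(p["img"][220:320,240:400],None,fx=5,fy=5,interpolation=cv2.INTER_CUBIC))
p=snapshot("scene"); cv2.imwrite("pics/s8.png",cv2.resize(p["img"][160:300,200:380],None,fx=4,fy=4,interpolation=cv2.INTER_CUBIC))
```

```text
9.8 [ 0.47003944 -0.02782802  0.04886376] [-0.39285649  0.1468519   0.4371291 ] (array([-0.0054,  0.0378, -0.0023]), array([-0.0009,  0.0024,  0.0003]))
```

View pics/w8.png

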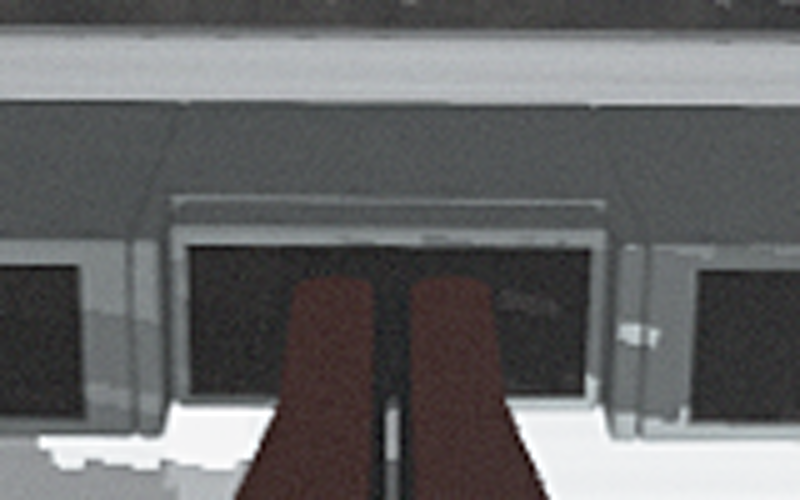

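View pics/s8.png

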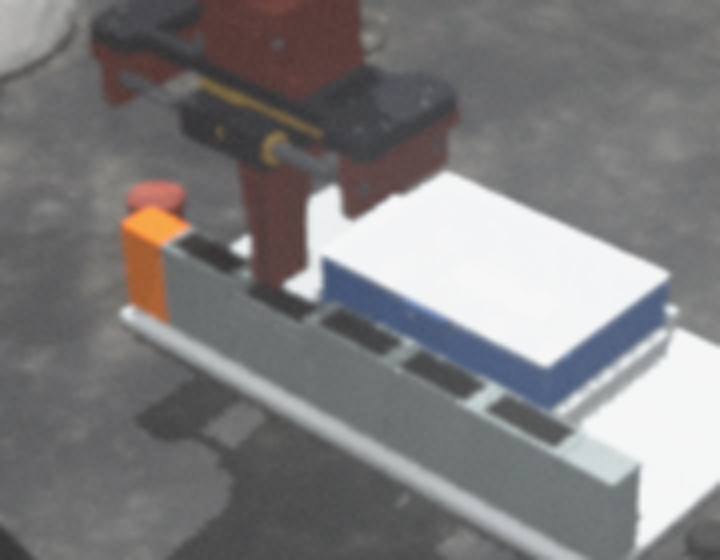

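{"api": "send_rows", "payload": {
  "motion": [
    {"tx": -0.003, "ty": 0.02, "tz": 0, "ax": 0, "ay": 0, "az": 0, "fingers": 1},
    {"tx": -0.003, "ty": 0.04, "tz": 0, "ax": 0, "ay": 0, "az": 0, "fingers": 1},
    {"tx": -0.003, "ty": 0.054, "tz": 0, "ax": 0, "ay": 0, "az": 0, "fingers": 1},
    {"tx": -0.003, "ty": 0.058, "tz": 0, "ax": 0, "ay": 0, "az": 0, "fingers": 1},
    {"tx": -0.003, "ty": 0.062, "tz": 0, "ax": 0, "ay": 0, "az": 0, "fingers": 1},
    {"tx": -0.003, "ty": 0.066, "tz": 0, "ax": 0, "ay": 0, "az": 0, "fingers": 1},
    {"tx": -0.003, "ty": 0.066, "tz": 0, "ax": 0, "ay": 0, "az": 0, "fingers": 1}
  ]
}}

```text
time_s: 10.6
tool_pos: [0.4692, -0.0274, 0.0323]
ee_rot: [[0.986, 0.0, -0.164], [0.164, 0.003, 0.986], [0.001, -1.0, 0.003]]
wrist_force: [-1.0, -0.1, 1.4]
gripper_width: 0.0003
```

{"api": "send_rows", "payload": {
  "motion": [
    {"tx": 0, "ty": 0.004, "tz": 0, "ax": 0, "ay": 0, "az": 0, "fingers": 1},
    {"tx": 0, "ty": 0.008, "tz": 0, "ax": 0, "ay": 0, "az": 0, "fingers": 1},
    {"tx": 0, "ty": 0.012, "tz": 0, "ax": 0, "ay": 0, "az": 0, "fingers": 1}
  ]
}}

```text
time_s: 10.9
tool_pos: [0.4693, -0.0275, 0.0294]
ee_rot: [[0.986, 0.0, -0.164], [0.164, 0.003, 0.986], [0.001, -1.0, 0.003]]
wrist_force: [-0.7, -0.0, 4.1]
gripper_width: -0.0001
```

4 N resistance, as the key should give. Continue to the stop.

{"api": "send_rows", "payload": {
  "motion": [
    {"tx": 0, "ty": 0.004, "tz": 0, "ax": 0, "ay": 0, "az": 0, "fingers": 1},
    {"tx": 0, "ty": 0.008, "tz": 0, "ax": 0, "ay": 0, "az": 0, "fingers": 1},
    {"tx": 0, "ty": 0.011, "tz": 0, "ax": 0, "ay": 0, "az": 0, "fingers": 1}
  ]
}}

```text
time_s: 11.2
tool_pos: [0.4693, -0.0275, 0.0266]
ee_rot: [[0.986, 0.0, -0.164], [0.164, 0.003, 0.986], [0.001, -1.0, 0.003]]
wrist_force: [-1.3, 0.2, 4.7]
gripper_width: 0.0007
```

{"api": "send_rows", "payload": {
  "motion": [
    {"tx": 0, "ty": 0.004, "tz": 0, "ax": 0, "ay": 0, "az": 0, "fingers": 1},
    {"tx": 0, "ty": 0.007, "tz": 0, "ax": 0, "ay": 0, "az": 0, "fingers": 1},
    {"tx": 0, "ty": 0.007, "tz": 0, "ax": 0, "ay": 0, "az": 0, "fingers": 1}
  ]
}}

```text
time_s: 11.5
tool_pos: [0.4693, -0.0275, 0.0255]
ee_rot: [[0.987, 0.0, -0.164], [0.164, 0.004, 0.987], [0.001, -1.0, 0.004]]
wrist_force: [-6.1, 0.7, 17.2]
gripper_width: 0.0005
```

Hard stop reached (17 N). I'll look before lifting.

Run:
```python
from h import *
from rig import status,snapshot
a=snapshot("scene")["img"][160:300,200:380];b=snapshot("side")["img"][180:320,240:400]
cv2.imwrite("pics/s9.png",cv2.resize(a,None,fx=4,fy=4,interpolation=cv2.INTER_CUBIC));cv2.imwrite("pics/d9.png",cv2.resize(b,None,fx=4,fy=4,interpolation=cv2.INTER_CUBIC))
```

```text
(no output)
```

View pics/s9.png

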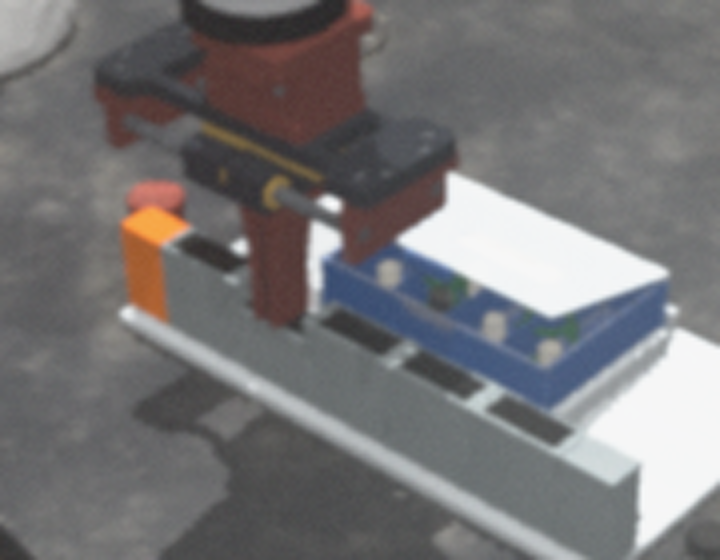

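View pics/d9.png

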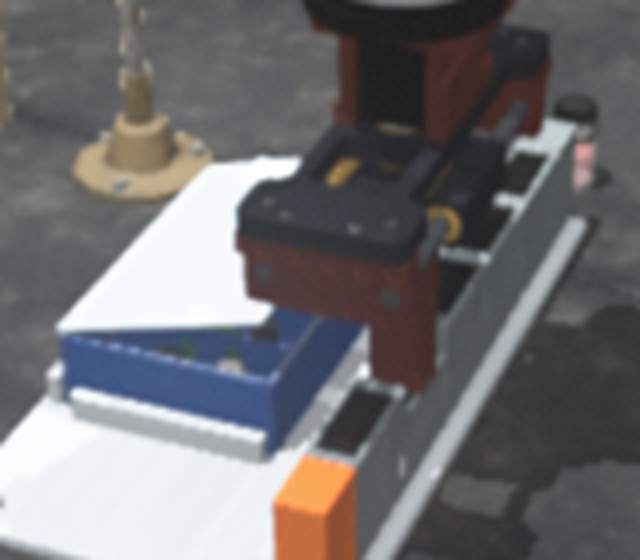

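The lid is ajar. Now straight up and clear.

{"api": "send_rows", "payload": {
  "motion": [
    {"tx": 0, "ty": -0.03, "tz": 0, "ax": 0, "ay": 0, "az": 0, "fingers": 1},
    {"tx": 0, "ty": -0.1, "tz": 0, "ax": 0, "ay": 0, "az": 0, "fingers": 1},
    {"tx": 0, "ty": -0.25, "tz": 0, "ax": 0, "ay": 0, "az": 0, "fingers": 1},
    {"tx": 0, "ty": -0.4, "tz": 0, "ax": 0, "ay": 0, "az": 0, "fingers": 1},
    {"tx": 0, "ty": -0.5, "tz": 0, "ax": 0, "ay": 0, "az": 0, "fingers": 1},
    {"tx": 0, "ty": -0.5, "tz": 0, "ax": 0, "ay": 0, "az": 0, "fingers": 1},
    {"tx": 0, "ty": -0.5, "tz": 0, "ax": 0, "ay": 0, "az": 0, "fingers": 1},
    {"tx": 0, "ty": -0.5, "tz": 0, "ax": 0, "ay": 0, "az": 0, "fingers": 1}
  ]
}}

```text
time_s: 12.4
tool_pos: [0.4684, -0.0279, 0.1494]
ee_rot: [[0.987, -0.002, -0.164], [0.164, 0.003, 0.986], [-0.001, -1.0, 0.004]]
wrist_force: [-0.1, -0.4, 0.6]
gripper_width: 0.0006
```

Run:
```python
from h import *
from rig import status,snapshot,recognise
s=status.observe(); print(s["time_s"],s["tool_pos"],s["wrist_force"])
for n in("scene","side"):
    p=snapshot(n)
    for t in("vial","bung","stopper"): print(n,t,[(r["rect"],round(r["conf"],2)) for r in recognise(t,p)[:1]])
    a,b=((200,160) if n=="scene" else (240,180))
    cv2.imwrite(f"pics/{n}10.png",cv2.resize(p["img"][b:b+140,a:a+190],None,fx=4,fy=4,interpolation=cv2.INTER_CUBIC))
p=snapshot("wrist"); cv2.imwrite("pics/w10.png",p["img"])
```

```text
12.4 [ 0.46839485 -0.02786836  0.14942056] [-0.13421441 -0.4056018   0.62018934]
scene vial [([368.7, 288.6, 383.3, 319.7], 0.74)]
scene bung []
scene stopper [([403.0, 267.6, 418.0, 286.6], 0.6)]
side vial [([382.5, 203.8, 388.7, 227.1], 0.51)]
side bung [([260.0, 328.6, 282.0, 351.0], 0.81)]
side stopper [([329.2, 208.0, 338.1, 216.9], 0.4)]
```

View pics/scene10.png

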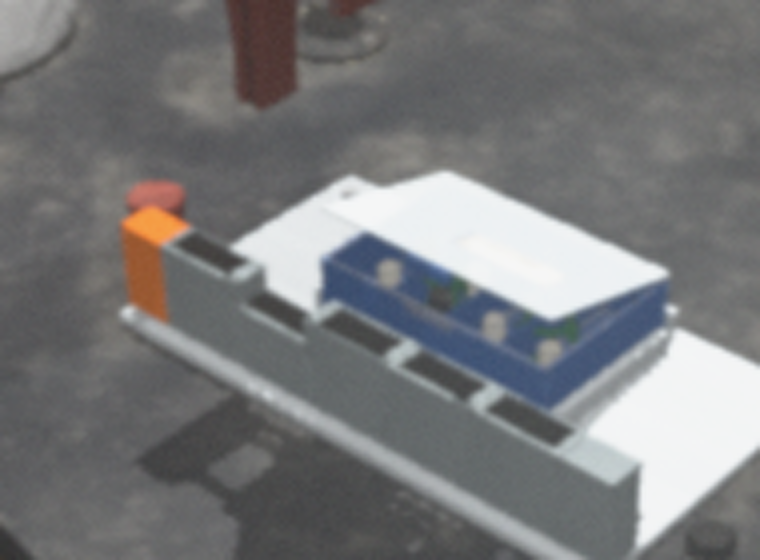

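View pics/w10.png

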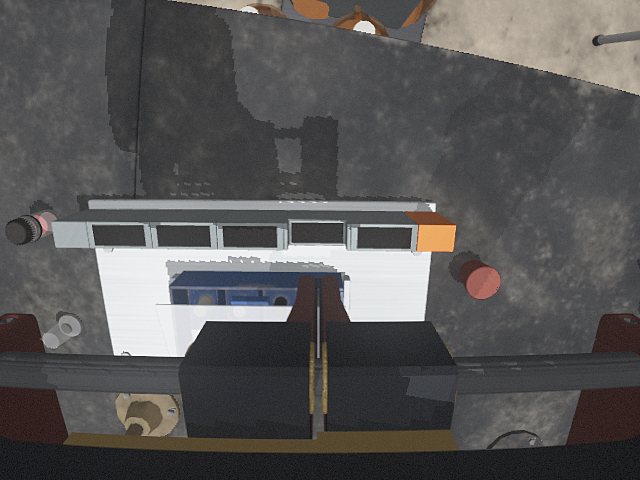

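The key is down in its notch, the lid stays ajar, and the arm is clear. The vial, bung and stopper are all upright, within about 2 px of where they started except the stopper's box in the side view, which is low confidence.

```bash
python3 -c "
from rig import sign_off
print(sign_off())"
```

```text
the job is handed in; nothing more can be done
None
```

The release key is pressed fully down, the lid is ajar, and I handed the job in at about 12.5 s of the 61 s allowed. `sign_off()` gives no verdict.

- **Orange block:** I touched its top first, with the fingers shut. The wrist force read about 13 N and the key was still up.
- **Finding the notch:** I did not slide along the rail. All three cameras showed the notch in the second segment from the left (y = +52 mm), so I lifted over to it. The feel agreed: the key moved at about 4–5 N and then met a hard stop at 17 N, about 13.6 mm below the height at which the fingers met the block.
- **Coming away:** I lifted straight up about 124 mm. The wrist force is back to about zero, and the last pictures show the key staying down and the lid staying ajar.
- **Bystanders:** The vial, bung and stopper are upright in the last wrist picture. The vial and bung are within about 4 px of their starting detections. The stopper is within 2 px in the scene view.

**What disagreed:**
- The fingers met the block about 20 mm lower on the tool-position reading than the given TCP and rail height predict. The pictures also showed the fingertips ending short of the stated TCP. I found the contacts by slow descent on the force reading instead.
- The detector never found the bung in the scene view. The side view's stopper detection was weak (confidence 0.4) and its box changed size by about 5 px, but its centre moved by less.

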